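# Clear the tray, turn the heavy weight tub to it and rock it to pour

### The arm

A 6-joint arm with a two-finger parallel gripper is mounted at the origin on a cart in front of the work surface, level with it; the furniture and walls round the work are solid. World frame = base frame: x ahead of the robot, y to its left, z up, the work surface at z = 0. Lengths are in m, angles in rad, forces in N, time in s.
With the tool pointing down it reaches from about 0.4 to 0.825 m from the base axis. Payload 7 kg.
Tool frame: the origin (TCP) lies midway between the tips of the shut fingers; the grasp point (between the pads) lies 19 mm behind it; z points along the fingers, y is the line along which they close (so a half turn about z gives the same grasp; the last joint's range is limited). The gripper opens to 85 mm and grips with 20 to 120 N. Pads are 22 mm wide; open, the fingers measure 114 mm over their backs; the gripper's body (76 mm by 85 mm) begins 54 mm behind the grasp point. The pads swing forward as they close: fully open they stand 13 mm farther back than shut.
Start: joints at [1.614, 0.359, 0.012, 0, -1.224, -0.288], TCP at [0.164, 0.655, 0.198] pointing down, gripper open.
Joint ranges: [-3.07, 3.07], [-1.43, 2.12], [-1.02, 1.25], [-3.03, 1.67], [-3.05, -0], [-3.03, 3.03]. Speed limits (rad/s): [2.39, 2.39, 3.01, 3.14, 3.14, 3.14].

### API

Orientations are given as a unit quaternion [w, x, y, z].
In Python, from cell import telemetry, optics, bot gives the robot as it stands.
- The arm moves only by the tool apply_moves, never from a script. Its argument "plan" is text: rows parted by semicolons, each of 7 numbers parted by spaces: the shift along the tool's x, y, z in cm, then the turn, a rotation vector about the tool's x, y, z in degrees, then the opening, from 0 (shut) to 1 (fully open). A call has 1 to 10 rows; each row shifts and turns the commanded pose from where the row before left it, along the tool's axes as they then stand; what a row does not reach is not made up. A row lasts 1/12 s, in which the tool goes at most 41.7 mm and 7.16 degrees, less where a joint would pass 70% of its speed; a pose out of reach is approached as far as the arm can. A call with a gripper value outside its range is refused whole. The fingers move at their own pace and stop on an object; the grip force is fixed at half the most. Time passes only in rows, so rows that do not move let the fingers close. It gives the time, the measured TCP pose, the force, the opening and the grip force at its end, in the units of the state.
- telemetry.state(): the state, without advancing time (a new reading comes with each control period).
- optics.get_image(name): name is "side" or "top"; returns a dict with "image" (400x640x3 uint8, blue, green, red), "camera_matrix" (3x3 intrinsics, pixels), "k1" (the pictures are not rectified: a ray, as slopes to the right and down, at radius r is drawn at 1 + k1 r^2 times it, then the intrinsics apply), "position" and "attitude" of the camera in the world. Camera axes: x right, y down, z forward; pixel columns grow to the right and rows downward; lengths in m; the calibration is good to about 2 mm. A picture is of the moment at which its call begins. There is no depth.
- bot.hand_in(): hands the job in; it is judged then, once.
The state is a dict: "clock": time; "qpos": joint angles; "qvel": joint speeds; "joint_efforts": joint torques, N m; "position": TCP position; "ee_rot": TCP orientation; "wrist_force": force on the tool from outside, world axes, zero at the start; "moment": the same for the moment, N m; "gripper_width": finger opening in m; "finger_force": force on a finger pad.
Only numpy, scipy, OpenCV 4.12 (cv2) and the standard library are available. Lean on these libraries where they do the work, as an engineer would, in place of code of your own. Each camera call takes 0.05 s, during which the arm holds its last target. There are 200 camera calls.

### The job

Clear the green and white starch can out of the aluminium tray and stand it on the board; swing the heavy green tub round on its foot until it stands square to the tray with its lip over the tray's low sill, and let go. Then take it afresh and, without lifting it, rock it forward on the front edge of its foot until all three brass weights have rolled into the tray, and let it gently back down to stand upright where it was. Do not knock or shift the spray bottle behind the tub, or the red can and the grey thread cone on the board.

Things in the scene. Friction and masses are not known exactly. Their poses are not given: they have to be found in the camera images.
- tub: Heavy green scuttle-shaped tub, about 1.4 kg plus 0.9 kg of weights. Origin: centre of the underside of its foot, z up; x points to its back (handle), the pouring lip is at -x. The foot is a solid block 140 (x) x 116 (y) mm, 54 mm high; its top is the inner floor. Its nylon glide slides on the board with friction about 0.3. It loses its balance forwards at roughly 0.8 rad of lean.
- tub_handle (a point): Middle of the tub's handle: a level round black bar 14 mm thick, 94 mm long along the tub's y, at x 112, z 145 mm in the tub's frame, joined by two steel arms at y -50 and 50 to the back wall (x 64 to 70, top at z 150). 35 mm is free between bar and wall. The bar can turn between the fingers.
- rim_left (a point): Top of the tub's side wall on its +y side, at x 20, y 55, z 150 mm in the tub's frame. Both side walls are upright plates 6 mm thick (y 52 to 58), their rim level at z 150 from x -20 to 70, then sloping down to z 104 at x -122. The weights reach up to z 92, so 55 mm of wall stands free inside.
- rim_right (a point): The same on the other side wall: x 20, y -55, z 150 mm in the tub's frame.
- heel_left (a point): One end of the heel, the front lower edge of the foot that the tub rocks on: x -70, y 58, z 0 mm in the tub's frame. In front of it the tub has no wall but a ramp between the side walls, from the floor at x -66 up at 35 degrees to the pouring lip at x -122, z 92; the weights roll out once the tub leans some 0.65 to 0.85 rad. At 0.85 rad the lip is 20 mm above the board, 100 mm before the heel.
- heel_right (a point): Other end of the heel, at x -70, y -58, z 0 mm in the tub's frame.
- weight_a: Brass bar weight, a plain cylinder 38 mm thick and 90 mm long, 0.3 kg, lying across the tub's floor at the start. Origin at its centre; y along its axis.
- weight_b: A second weight like weight_a.
- weight_c: A third weight like weight_a.
- tray: Aluminium tray lined with black rubber, fixed to the board; 220 (x) x 160 (y) mm, origin at the centre of its underside. Floor 4 mm thick; walls 26 mm high at both y sides, 30 at x -110; at x 110 only a 10 mm sill, where the tub pours in towards -x with its x axis along the tray's x. The tub stands right with its heel 10 to 50 mm outside the sill: tub origin at about x 210, y 0 mm.
- spray_clear: Clear trigger spray bottle, 48 x 112 x 253 mm, standing close behind the tub's handle at the start. Origin: centre of its foot (48 mm along its x).
- starch_can: Green and white aerosol can, about 50 mm thick, 171 mm high, 0.2 kg, standing on the tray's floor (4 mm above the board) at the start. Origin: centre of its foot.
- spot_can: Red aerosol can, 59 mm thick, 198 mm high, standing. Origin: centre of its foot.
- cone_grey: Grey thread cone, 66 mm thick, 130 mm high, standing. Origin: centre of its foot.

How it is judged:
By the outcome, as a careful person would: the job done as asked, in the order asked, and still so for the second after the job is handed in, with the robot touching nothing.
It also fails if it takes over 70 s, if anything falls off the work surface, if the arm or the gripper's body presses on something with over 40 N, if the wrist force passes 120 N, or if a joint passes its speed limit or range.

## Working session

There is one attempt and no reset: what is moved stays moved. The work goes in short steps, Python scripts to look and compute and a tool call to move; the robot and the scene stay as the last step left them, time stands still between calls to the robot, and variables do not carry over. Pictures are saved under pics/ and viewed, at most 10 in all, crops included, and the job is handed in when it is done.

Besides the shell and the picture viewer there is one more tool, called as name(argument=value, ...) on one line, values as JSON. apply_moves: Moves the arm, as the interface text tells. Its arguments: {"type":"object","properties":{"plan":{"type":"string"}},"required":["plan"]}

```bash
mkdir -p pics; ls; cat > h.py <<'E'
import numpy as np, cv2
from scipy.spatial.transform import Rotation as R
def rot(q): return R.from_quat([q[1],q[2],q[3],q[0]])
def att(a):
    a=np.array(a,float)
    return a if a.shape==(3,3) else rot(a).as_matrix()
def ray(c,uv):
    K=np.array(c["camera_matrix"],float); k=c["k1"]
    p=np.array([(uv[0]-K[0,2])/K[0,0],(uv[1]-K[1,2])/K[1,1]]); s=p.copy()
    for _ in range(30): s=p/(1+k*(s@s))
    return np.array(c["position"],float), att(c["attitude"])@np.array([s[0],s[1],1])
def plane(c,uv,z):
    o,d=ray(c,uv); return o+d*(z-o[2])/d[2]
def proj(c,P):
    K=np.array(c["camera_matrix"],float)
    q=att(c["attitude"]).T@(np.array(P,float)-np.array(c["position"],float)); s=q[:2]/q[2]
    s=s*(1+c["k1"]*(s@s)); return np.array([K[0,0]*s[0]+K[0,2],K[1,1]*s[1]+K[1,2]])
def snap(name,fn=None):
    from cell import optics
    c=optics.get_image(name)
    c["image"]=np.array(c["image"],np.uint8)
    if fn: cv2.imwrite("pics/"+fn,c["image"])
    return c
E
python3 - <<'E'
from h import *
from cell import telemetry
for n in("top","side"):
    c=snap(n,n+"1.png"); print(n,c["camera_matrix"],c["k1"],c["position"],c["attitude"])
print(telemetry.state())
E
```

```text
pics
top [[368.72953379   0.         317.44658415]
 [  0.         368.72953379 197.4048417 ]
 [  0.           0.           1.        ]] -0.0027334016296921347 [0.39843619 0.01481391 0.97910518] [ 0.07120118 -0.68324648  0.72288818 -0.07441316]
side [[481.9472301    0.         321.81378937]
 [  0.         481.9472301  198.69142422]
 [  0.           0.           1.        ]] -0.05596363677316881 [0.33596472 0.83990072 0.58343919] [ 0.06476867 -0.10627814  0.84904371 -0.51345376]
{'clock': 0.1, 'qpos': array([ 1.61410007e+00,  3.59291348e-01,  1.11995859e-02, -2.66912179e-04,
       -1.22407645e+00, -2.88087984e-01]), 'qvel': array([-1.17089417e-03,  2.57795771e-04,  3.22469215e-03, -4.96493358e-04,
        1.84695000e-05, -6.32920440e-04]), 'joint_efforts': array([-1.13133472e-03, -5.84764338e+01,  2.94106221e+01,  6.95447892e+00,
       -3.22690852e-03,  1.04468864e-05]), 'position': array([0.16352019, 0.65444126, 0.19670173]), 'ee_rot': array([ 6.97244586e-04,  9.92513640e-01, -1.22131847e-01, -1.06262214e-05]), 'wrist_force': array([0.56380904, 0.76750718, 0.29656447]), 'moment': array([-0.01191297,  0.01275664, -0.00011887]), 'finger_force': 0.0, 'gripper_width': 0.0853513232474376}
```

View pics/top1.png

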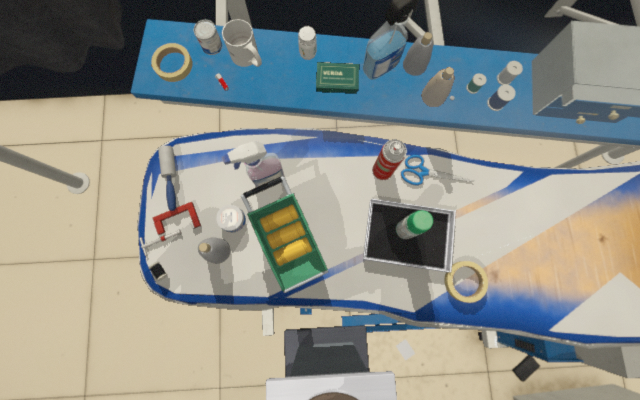

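View pics/side1.png

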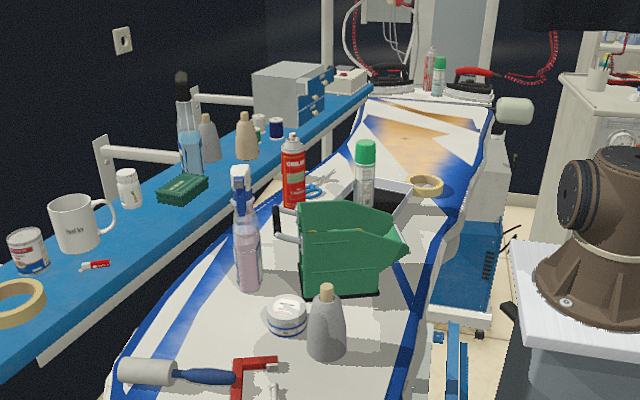

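The top view shows the tub (lip towards the robot, handle at about (265,187)), the tray at (410,235) with its sill probably on the left, the starch can at (418,222), the red can at (390,160), the cone at (213,250) and the spray bottle at (258,160). I'll magnify it.

```bash
python3 - <<'E'
from h import *
c=snap("top"); im=c["image"][120:310,205:470]
cv2.imwrite("pics/crop1.png",cv2.resize(im,None,fx=3,fy=3,interpolation=cv2.INTER_CUBIC))
hsv=cv2.cvtColor(c["image"],cv2.COLOR_BGR2HSV)
def blobs(m,n):
    cs,_=cv2.findContours(m,cv2.RETR_EXTERNAL,cv2.CHAIN_APPROX_SIMPLE)
    for k in cs:
        if cv2.contourArea(k)>150: print(n,cv2.contourArea(k),cv2.boundingRect(k),cv2.boxPoints(cv2.minAreaRect(k)).round(1).tolist())
blobs(cv2.inRange(hsv,(55,80,25),(88,255,255)),"green")
blobs(cv2.inRange(hsv,(0,0,0),(180,255,50))[150:290,340:480],"black(+340,150)")
for P in [(0.164,0.655,0.198),(0,0,0)]: print(proj(c,P))
E
```

```text
green 463.5 (407, 210, 27, 24) [[407.0, 210.0], [433.0, 210.0], [433.0, 233.0], [407.0, 233.0]]
green 4077.5 (248, 194, 79, 97) [[246.5, 213.89999389648438], [292.79998779296875, 192.8000030517578], [327.79998779296875, 269.70001220703125], [281.3999938964844, 290.70001220703125]]
green 1123.5 (316, 62, 43, 31) [[315.29998779296875, 90.5999984741211], [316.6000061035156, 61.79999923706055], [358.6000061035156, 63.79999923706055], [357.29998779296875, 92.5999984741211]]
black(+340,150) 2956.5 (28, 54, 79, 63) [[26.0, 106.5999984741211], [33.29999923706055, 53.79999923706055], [109.19999694824219, 64.30000305175781], [101.80000305175781, 117.19999694824219]]
[ -6.15299034 417.19661798]
[333.5791478  444.81184315]
```

View pics/crop1.png

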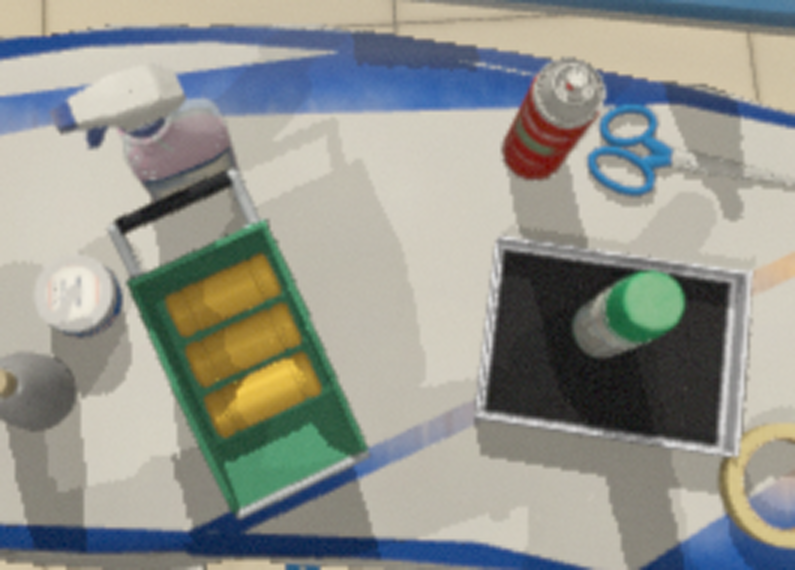

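```bash
python3 - <<'E'
from h import *
c=snap("top")
def P(u,v,z): return plane(c,(205+u/3,120+v/3),z)
def s(n,p): print(n,np.round(p,4))
bl,br=P(133,287,.15),P(267,225,.15); ll,lr=P(238,515,.104),P(367,455,.104)
hl,hr=P(118,226,.145),P(234,178,.145)
for n,p in zip("bl br ll lr hl hr".split(),(bl,br,ll,lr,hl,hr)): s(n,p)
b=(bl+br)/2; l=(ll+lr)/2; h=(hl+hr)/2
x=(b-l)[:2]; x/=np.linalg.norm(x); y=np.array([-x[1],x[0]])
s("yaw",np.degrees(np.arctan2(x[1],x[0]))); print("yaw from y",np.degrees(np.arctan2(-(bl-br)[0],(bl-br)[1])),np.degrees(np.arctan2(-(hl-hr)[0],(hl-hr)[1])),np.degrees(np.arctan2(-(ll-lr)[0],(ll-lr)[1])))
print("len",np.linalg.norm((b-l)[:2]),np.linalg.norm((bl-br)[:2]),np.linalg.norm((hl-hr)[:2]))
for n,p,o in(("b",b,.07),("l",l,-.122),("h",h,.112)): s("origin "+n,p[:2]-o*x)
fr,nr,fl,nl=P(750,268,.03),P(740,452,.03),P(503,240,.026),P(480,420,.018)
for n,p in zip("fr nr fl nl".split(),(fr,nr,fl,nl)): s(n,p)
t=(fr+nr+fl+nl)/4; d=(fl+nl-fr-nr)[:2]; s("tray",t); print("tray yaw",np.degrees(np.arctan2(d[1],d[0])),np.linalg.norm(d)/2)
d2=(nr-fr);print(np.degrees(np.arctan2(d2[1],d2[0]))); d3=(fl-fr);print(np.degrees(np.arctan2(d3[1],d3[0])));d3=(nl-fl);print(np.degrees(np.arctan2(d3[1],d3[0])))
d/=np.linalg.norm(d); s("tub target",t[:2]+.21*d); 
s("starch top",P(653,298,.175));s("red top",P(577,85,.198)); s("spray neck",P(150,115,.2)); s("cone top",P(5,383,.13)); s("pot",P(75,295,.05))
E
```

```text
bl [0.5381 0.1632 0.15  ]
br [0.5805 0.0596 0.15  ]
ll [0.3643 0.0942 0.104 ]
lr [ 0.4038 -0.0074  0.104 ]
hl [0.5873 0.1747 0.145 ]
hr [0.6204 0.0839 0.145 ]
yaw 21.2141
yaw from y 22.2303139991962 20.055908609875463 21.243042310901306
len 0.18796702338460275 0.11183386456961589 0.09665477089327622
origin b [0.494  0.0861]
origin l [0.4978 0.0875]
origin h [0.4994 0.0888]
fr [ 0.5448 -0.3521  0.03  ]
nr [ 0.389  -0.3229  0.03  ]
fl [ 0.5825 -0.1402  0.026 ]
nl [ 0.4283 -0.1081  0.018 ]
tray [ 0.4861 -0.2308  0.026 ]
tray yaw 79.77852971531647 0.21675714946971808
169.38414712529627
79.91068296755117
168.264274581777
tub target [ 0.5234 -0.0241]
starch top [ 0.5043 -0.222   0.175 ]
red top [ 0.6631 -0.1772  0.198 ]
spray neck [0.6571 0.1394 0.2   ]
cone top [0.4729 0.2657 0.13  ]
pot [0.5509 0.2303 0.05  ]
```

apply_moves(plan="0 0 -1 0 0 7 1;0 0 -1 0 0 7 1;0 0 -1 0 0 7 1;0 0 -1 0 0 7 1;0 0 -1 0 0 7 1;0 0 -1 0 0 7 1;0 0 -1 0 0 7 1;0 0 -1 0 0 7 1;0 0 -1 0 0 7 1;0 0 -1 0 0 7 1")

```text
clock: 1.03
position: [0.1636, 0.6547, 0.2977]
ee_rot: [0.0, 0.741, -0.672, 0.0]
wrist_force: [1.1, 0.3, 0.3]
gripper_width: 0.0854
finger_force: 0.0
```

apply_moves(plan="3.6 -1.9 0 0 0 0 1;3.6 -1.9 0 0 0 0 1;3.6 -1.9 0 0 0 0 1;3.6 -1.9 0 0 0 0 1;3.6 -1.9 0 0 0 0 1;3.6 -1.9 0 0 0 0 1;3.6 -1.9 0 0 0 0 1;3.6 -1.9 0 0 0 0 1;3.6 -1.9 0 0 0 0 1;3.6 -1.9 0 0 0 0 1")

```text
clock: 1.87
position: [0.3906, 0.3147, 0.2977]
ee_rot: [-0.0, 0.743, -0.669, -0.0]
wrist_force: [1.1, 0.7, -0.5]
gripper_width: 0.0855
finger_force: 0.0
```

```bash
cat > d.py <<'E'
import sys
from h import *
from cell import telemetry
# usage: d.py x y z [phi_deg]: shift in tool axes (cm) and turn needed about tool z
def go(t,phi=None):
    s=telemetry.state(); r=rot(s["ee_rot"]); p=np.array(s["position"])
    X=r.as_matrix()
    f=np.degrees(np.arctan2(X[1,0],X[0,0]))
    print("t %.2f pos"%s["clock"],p.round(4),"phi %.1f tilt %.2f"%(f,np.degrees(np.arccos(-X[2,2]))),"F",np.round(s["wrist_force"],1),"w %.4f g %.0f"%(s["gripper_width"],s["finger_force"]),"q",np.round(s["qpos"],2))
    if t is not None:
        print("shift cm",(r.inv().apply(np.array(t)-p)*100).round(2), "turn" ,None if phi is None else round((f-phi+180)%360-180,1))
a=[float(v) for v in sys.argv[1:]]
if __name__=="__main__": go(a[:3] if a else None,a[3] if len(a)>3 else None)
E
python3 d.py 0.504 -0.222 0.28 -100
```

```text
t 1.87 pos [0.3906 0.3147 0.2977] phi -84.0 tilt 0.03 F [ 1.1  0.7 -0.5] w 0.0855 g 0 q [ 1.07  0.02 -0.19 -0.   -1.36 -0.97]
shift cm [54.56 -5.67  1.75] turn 16.0
```

apply_moves(plan="4 -0.4 0 0 0 0 1;4 -0.4 0 0 0 0 1;4 -0.4 0 0 0 0 1;4 -0.4 0 0 0 0 1;4 -0.4 0 0 0 0 1;4 -0.4 0 0 0 0 1;4 -0.4 0 0 0 0 1;4 -0.4 0 0 0 0 1;4 -0.4 0 0 0 0 1;4 -0.4 0 0 0 0 1")

```text
clock: 2.7
position: [0.4712, -0.0791, 0.2978]
ee_rot: [-0.0, 0.743, -0.669, 0.0]
wrist_force: [1.2, 1.5, -0.5]
gripper_width: 0.0849
finger_force: 0.0
```

apply_moves(plan="3.7 -0.4 0 0 0 0 1;3.7 -0.4 0 0 0 0 1;3.7 -0.4 0 0 0 0 1;3.4 -0.5 0 0 0 0 1;0 0 0 0 0 0 1;0 0 0 0 0 0 1")

```text
clock: 3.2
position: [0.5031, -0.2212, 0.2965]
ee_rot: [0.001, 0.742, -0.671, -0.001]
wrist_force: [-0.4, -0.1, 0.1]
gripper_width: 0.0854
finger_force: 0.0
```

```bash
python3 d.py 0.504 -0.222 0.12; python3 - <<'E'
from h import *
c=snap("side"); cv2.imwrite("pics/s2.png",cv2.resize(c["image"][60:320,220:480],None,fx=2.3,fy=2.3))
hsv=cv2.cvtColor(c["image"],cv2.COLOR_BGR2HSV)
m=cv2.inRange(hsv,(60,150,60),(85,255,255))[100:180,340:390]
v,u=np.nonzero(m); print(u.min()+340,u.max()+340,v.min()+100,v.max()+100)
for z in(.004,.14,.175): print(proj(c,(.504,-.222,z)))
E
```

```text
t 3.20 pos [ 0.5031 -0.2212  0.2965] phi -84.2 tilt 0.11 F [-0.4 -0.1  0.1] w 0.0854 g 0 q [-0.06  0.1  -0.1  -0.   -1.37  0.16]
shift cm [ 0.09 -0.11 17.65] turn None
355 374 143 163
[361.36794963 205.03667235]
[363.46412693 155.11987502]
[364.03192875 141.39781721]
```

View pics/s2.png

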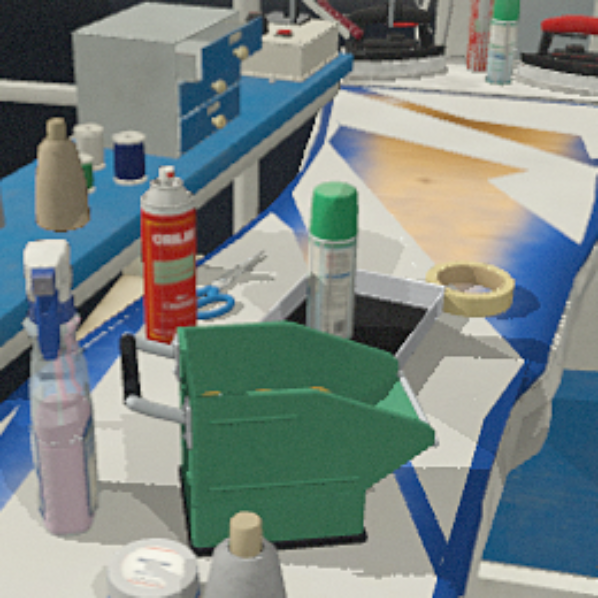

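The arm isn't drawn in the pictures. The can's top is at about (364,143), where its measured position predicts. Grasping it now.

apply_moves(plan="0.1 -0.1 3.5 0 0 0 1;0 0 3.5 0 0 0 1;0 0 3.5 0 0 0 1;0 0 3.5 0 0 0 1;0 0 2.5 0 0 0 1;0 0 1.1 0 0 0 1;0 0 0 0 0 0 0;0 0 0 0 0 0 0;0 0 0 0 0 0 0;0 0 0 0 0 0 0")

```text
clock: 4.08
position: [0.5063, -0.2208, 0.1243]
ee_rot: [-0.001, 0.743, -0.669, 0.002]
wrist_force: [-1.2, -0.1, 3.4]
gripper_width: 0.0431
finger_force: 60.3
```

apply_moves(plan="0 0 0 0 0 0 0;0 0 0 0 0 0 0;0 0 0 0 0 0 0;0 0 0 0 0 0 0")

```text
clock: 4.42
position: [0.5061, -0.2209, 0.1243]
ee_rot: [-0.001, 0.743, -0.669, 0.002]
wrist_force: [-0.9, -0.5, 5.7]
gripper_width: 0.043
finger_force: 60.2
```

```bash
python3 d.py 0.49 -0.44 0.117
```

```text
t 4.42 pos [ 0.5061 -0.2209  0.1243] phi -84.0 tilt 0.25 F [-0.9 -0.5  5.7] w 0.0430 g 60 q [-0.06  0.22 -0.37  0.   -0.98  0.16]
shift cm [21.63  3.89  0.74] turn None
```

apply_moves(plan="0 0 -1 0 0 0 0;0 0 -2.5 0 0 0 0;0 0 -2.5 0 0 0 0;0 0 -2 0 0 0 0;2.5 0.5 0 0 0 0 0;3.5 0.6 0 0 0 0 0;3.5 0.6 0 0 0 0 0;3.5 0.6 0 0 0 0 0;3.5 0.6 0 0 0 0 0;3 0.6 0 0 0 0 0")

```text
clock: 5.25
position: [0.4899, -0.4202, 0.2031]
ee_rot: [-0.0, 0.743, -0.669, 0.001]
wrist_force: [1.2, 0.0, -1.3]
gripper_width: 0.0427
finger_force: 61.0
```

apply_moves(plan="2.1 0.4 0 0 0 0 0;0 0 1 0 0 0 0;0 0 2 0 0 0 0;0 0 2 0 0 0 0;0 0 1.5 0 0 0 0;0 0 0.5 0 0 0 0;0 0 0 0 0 0 0;0 0 0 0 0 0 0")

```text
clock: 5.92
position: [0.4887, -0.4395, 0.1328]
ee_rot: [0.0, 0.743, -0.669, 0.001]
wrist_force: [0.7, -0.1, -1.9]
gripper_width: 0.043
finger_force: 61.1
```

```bash
python3 d.py 0.49 -0.44 0.1203; python3 - <<'E'
from h import *
c=snap("top"); cv2.imwrite("pics/t3.png",cv2.resize(c["image"][150:310,330:570],None,fx=2.5,fy=2.5))
E
```

```text
t 5.92 pos [ 0.4887 -0.4395  0.1328] phi -84.0 tilt 0.07 F [ 0.7 -0.1 -1.9] w 0.0430 g 61 q [-0.44  0.37 -0.12  0.   -1.08  0.54]
shift cm [ 0.07 -0.12  1.25] turn None
```

View pics/t3.png

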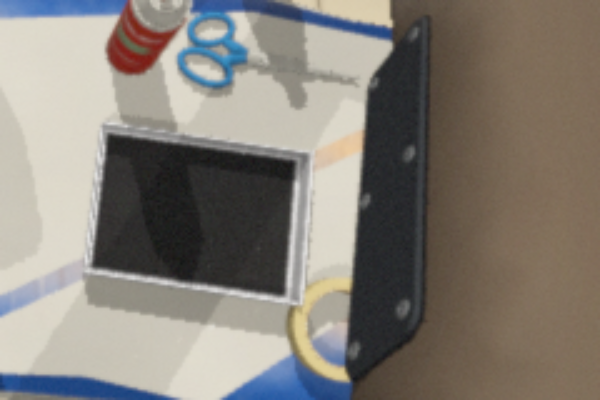

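The tray is empty; the dark arm link covers the image right of (350,200). Lowering the can.

apply_moves(plan="0 0 0.5 0 0 0 0;0 0 0.4 0 0 0 0;0 0 0.2 0 0 0 0;0 0 0.1 0 0 0 0;0 0 0 0 0 0 0;0 0 0 0 0 0 0")

```text
clock: 6.47
position: [0.4888, -0.4402, 0.1214]
ee_rot: [0.0, 0.743, -0.669, 0.001]
wrist_force: [-0.9, -0.1, 6.4]
gripper_width: 0.0426
finger_force: 62.3
```

```bash
python3 d.py 0.49 -0.44 0.1203
```

```text
t 6.47 pos [ 0.4888 -0.4402  0.1214] phi -84.0 tilt 0.15 F [-0.9 -0.1  6.4] w 0.0426 g 62 q [-0.44  0.38 -0.13  0.   -1.05  0.54]
shift cm [-0.01 -0.12  0.11] turn None
```

apply_moves(plan="0 0 0 0 0 0 0.6;0 0 0 0 0 0 0.8;0 0 0 0 0 0 1;0 0 0 0 0 0 1;0 0 0 0 0 0 1;0 0 -1 0 0 0 1;0 0 -3 0 0 0 1;0 0 -4 0 0 0 1;0 0 -4 0 0 0 1;0 0 -4 0 0 0 1")

```text
clock: 7.3
position: [0.4878, -0.4393, 0.2822]
ee_rot: [0.0, 0.743, -0.669, 0.0]
wrist_force: [1.1, -0.7, 1.0]
gripper_width: 0.0854
finger_force: 0.0
```

```bash
python3 d.py 0.5355 0.0434 0.29 -158.8
```

```text
t 7.30 pos [ 0.4878 -0.4393  0.2822] phi -84.0 tilt 0.02 F [ 1.1 -0.7  1. ] w 0.0854 g 0 q [-0.44  0.29  0.1   0.   -1.38  0.54]
shift cm [-47.51  -9.77  -0.8 ] turn 74.8
```

apply_moves(plan="-4 -0.8 0 0 0 0 1;-4 -0.8 0 0 0 0 1;-4 -0.8 0 0 0 0 1;-4 -0.8 0 0 0 0 1;-4 -0.8 0 0 0 0 1;-4 -0.8 0 0 0 0 1;-4 -0.8 0 0 0 0 1;-4 -0.8 0 0 0 0 1;-4 -0.8 0 0 0 0 1;-4 -0.8 0 0 0 0 1")

```text
clock: 8.13
position: [0.5259, -0.0312, 0.2807]
ee_rot: [-0.001, 0.743, -0.669, 0.0]
wrist_force: [0.5, -0.1, 0.6]
gripper_width: 0.0854
finger_force: 0.0
```

apply_moves(plan="-4 -0.9 0 0 0 0 0.6;-3.5 -0.9 0 0 0 0 0.6;0 0 0 0 0 7 0.6;0 0 0 0 0 7 0.6;0 0 0 0 0 7 0.6;0 0 0 0 0 7 0.6;0 0 0 0 0 7 0.6;0 0 0 0 0 7 0.6;0 0 0 0 0 7 0.6;0 0 0 0 0 7 0.6")

```text
clock: 8.97
position: [0.5363, 0.0433, 0.2804]
ee_rot: [0.0, -0.339, 0.941, -0.0]
wrist_force: [-0.2, 0.0, -0.3]
gripper_width: 0.051
finger_force: 0.0
```

apply_moves(plan="0 0 0 0 0 7 0.6;0 0 0 0 0 7 0.6;0 0 0 0 0 4.8 0.6;0 0 0 0 0 0 0.6")

```text
clock: 9.3
position: [0.5363, 0.0433, 0.2803]
ee_rot: [0.0, -0.182, 0.983, 0.0]
wrist_force: [-0.8, 1.0, 0.6]
gripper_width: 0.0511
finger_force: 0.0
```

```bash
python3 d.py 0.5355 0.0434 0.115 -158.8;  python3 - <<'E'
from h import *
c=snap("top","t4.png")
s=snap("side","s4.png")
for n,P in(("spraybase",(.66,.15,0)),):print(n,proj(c,P),proj(s,P))
# starch can on board
hsv=cv2.cvtColor(c["image"],cv2.COLOR_BGR2HSV)
m=cv2.inRange(hsv,(60,120,60),(85,255,255))
cs,_=cv2.findContours(m,cv2.RETR_EXTERNAL,cv2.CHAIN_APPROX_SIMPLE)
for k in cs:
    if cv2.contourArea(k)>100: print(cv2.contourArea(k),cv2.boundingRect(k))
cv2.imwrite("pics/st4.png",np.vstack([c["image"][120:310,190:570].repeat(2,0).repeat(2,1)[:,:760],cv2.resize(s["image"][130:330,160:480],(320,200)).copy()[:, :320].copy() if 0 else np.zeros((1,760,3),np.uint8)]))
E
```

```text
t 9.30 pos [0.5363 0.0433 0.2803] phi -159.0 tilt 0.04 F [-0.8  1.   0.6] w 0.0511 g 0 q [ 0.45  0.09 -0.15  0.   -1.33 -1.65]
shift cm [ 0.08  0.04 16.53] turn -0.2
spraybase [263.28105327 180.06007908] [248.19565054 285.75461742]
196.5 (501, 215, 21, 21)
```

View pics/st4.png

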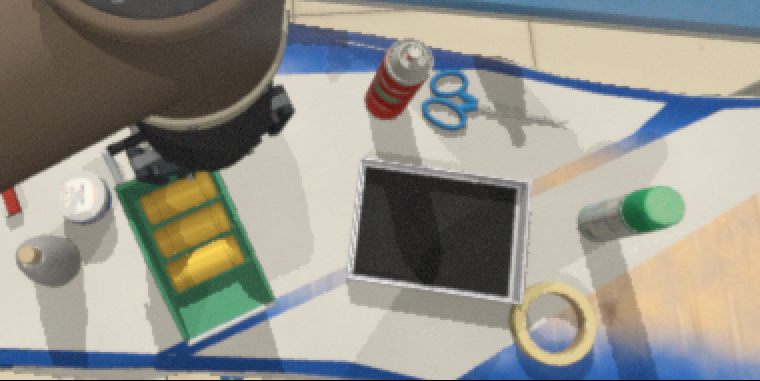

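The starch can stands at (635,215) of this crop. The gripper is above the tub's right wall, so I'll go down and close on the rim.

apply_moves(plan="0.1 0 3.5 0 0 0 0.6;0 0 3.5 0 0 0 0.6;0 0 3 0 0 0 0.6;0 0 2.5 0 0 0 0.6;0 0 2 0 0 0 0.6;0 0 1.2 0 0 0 0.6;0 0 0.8 0 0 0 0.6;0 0 0 0 0 0 0.6")

```text
clock: 10.07
position: [0.5345, 0.0427, 0.1131]
ee_rot: [-0.001, -0.185, 0.983, -0.0]
wrist_force: [0.2, -0.2, -1.2]
gripper_width: 0.0512
finger_force: 0.0
```

apply_moves(plan="0 0 0 0 0 0 0;0 0 0 0 0 0 0;0 0 0 0 0 0 0;0 0 0 0 0 0 0;0 0 0 0 0 0 0;0 0 0 0 0 0 0")

```text
clock: 10.57
position: [0.5356, 0.0444, 0.1155]
ee_rot: [0.001, -0.184, 0.983, 0.001]
wrist_force: [-4.2, 7.0, 4.5]
gripper_width: 0.0015
finger_force: 50.1
```

```bash
python3 d.py 0.5355 0.0434 0.115 -158.8
```

```text
t 10.57 pos [0.5356 0.0444 0.1155] phi -158.8 tilt 0.16 F [-4.2  7.   4.5] w 0.0015 g 50 q [ 0.45  0.2  -0.41 -0.   -0.96 -1.65]
shift cm [ 0.05 -0.09  0.05] turn -0.0
```

The can reading was also about 6 mm under true, so a 1.5 mm opening fits the 6 mm wall being gripped. First I'll pull back from the spray bottle, then swing.

apply_moves(plan="0.2 0 0 0 0 0 0;0.4 0 0 0 0 0 0;0.5 0 0 0 0 0 0;0.5 0 0 0 0 0 0;0.5 0 0 0 0 0 0;0.4 0 0 0 0 0 0;0 0 0 0 0 0 0")

```text
clock: 11.15
position: [0.5132, 0.0343, 0.1162]
ee_rot: [0.002, -0.184, 0.983, 0.0]
wrist_force: [2.0, 0.1, 7.1]
gripper_width: 0.0002
finger_force: 3.7
```

apply_moves(plan="0 0 0 0 0 -1.5 0;0 0 0 0 0 -3 0;0 0 0 0 0 -3 0;0 0 0 0 0 -3 0;0 0 0 0 0 -3 0;0 0 0 0 0 -3 0;0 0 0 0 0 -3 0;0 0 0 0 0 0 0")

```text
clock: 11.82
position: [0.5132, 0.034, 0.1162]
ee_rot: [0.002, -0.349, 0.937, -0.0]
wrist_force: [1.2, 0.4, 8.5]
gripper_width: 0.0003
finger_force: 4.4
```

```bash
python3 d.py; python3 - <<'E'
from h import *
c=snap("top"); cv2.imwrite("pics/t5.png",cv2.resize(c["image"][110:310,170:470],None,fx=2.5,fy=2.5))
E
```

```text
t 11.82 pos [0.5132 0.034  0.1162] phi -139.1 tilt 0.19 F [1.2 0.4 8.5] w 0.0003 g 4 q [ 0.45  0.16 -0.46  0.   -0.95 -1.31]
```

View pics/t5.png

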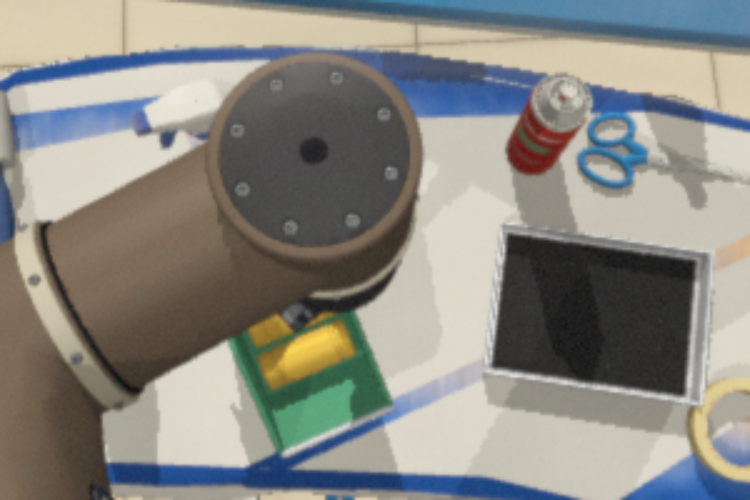

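The fingers have shut and the tub has not moved. I'll check the projected finger position against the wall.

```bash
python3 - <<'E'
from h import *
from cell import telemetry
c=snap("top"); s=snap("side")
def q(P): return ((proj(c,P)-[170,110])*2.5).round(0)
for P in [(.5132,.034,.116),(.5132,.034,.15),(.5132,.034,.2),(.5355,.0434,.116)]: print(P,q(P),proj(s,P).round(0))
o=np.array([.497,.0875]);a=np.radians(21.2);x=np.array([np.cos(a),np.sin(a)]);y=np.array([-x[1],x[0]])
for t in[(70,58,150),(70,-58,150),(-20,-58,150),(-20,-52,150),(-122,-58,104),(-122,58,104),(20,-55,150)]:
    t=np.array(t)/1000; P=[*(o+t[0]*x+t[1]*y),t[2]]; print(t,np.round(P,3),q(P),proj(s,P).round(0))
cv2.imwrite("pics/s5.png",cv2.resize(s["image"][120:320,220:480],None,fx=3,fy=3,interpolation=cv2.INTER_CUBIC))
E
```

```text
(0.5132, 0.034, 0.116) [343. 288.] [336. 214.]
(0.5132, 0.034, 0.15) [341. 283.] [336. 199.]
(0.5132, 0.034, 0.2) [340. 275.] [336. 176.]
(0.5355, 0.0434, 0.116) [331. 265.] [324. 215.]
[0.07  0.058 0.15 ] [0.541 0.167 0.15 ] [194. 261.] [303. 232.]
[ 0.07  -0.058  0.15 ] [0.583 0.059 0.15 ] [311. 210.] [298. 201.]
[-0.02  -0.058  0.15 ] [0.499 0.026 0.15 ] [351. 298.] [344. 198.]
[-0.02  -0.052  0.15 ] [0.497 0.032 0.15 ] [345. 301.] [344. 200.]
[-0.122 -0.058  0.104] [ 0.404 -0.011  0.104] [397. 404.] [394. 216.]
[-0.122  0.058  0.104] [0.362 0.097 0.104] [282. 457.] [410. 247.]
[ 0.02  -0.055  0.15 ] [0.536 0.043 0.15 ] [330. 260.] [324. 200.]
```

View pics/s5.png

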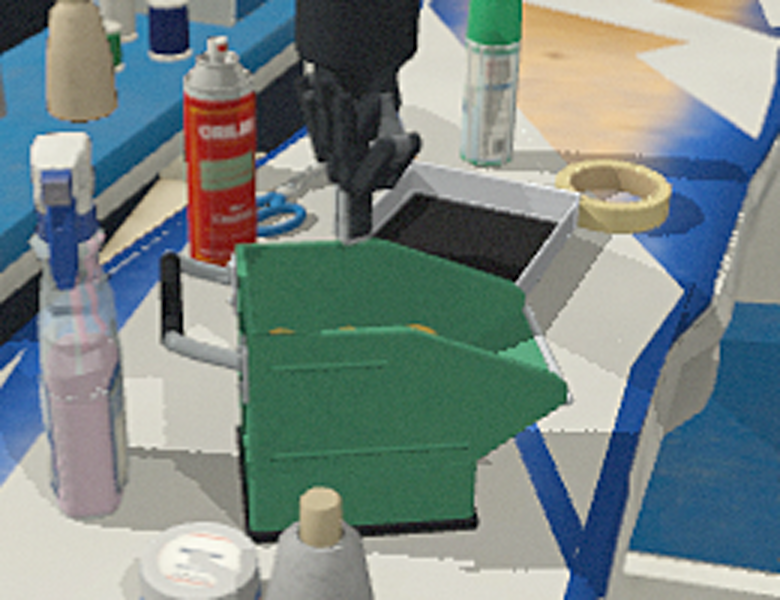

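The pictured finger ends at the wall's rim, around (338,199), so I can't tell whether it is behind the wall or resting on it. I'll raise the gripper, find the fingertips numerically and compare them with the reported TCP. I'll also refit the tub.

apply_moves(plan="0 0 -2 0 0 0 0;0 0 -2 0 0 0 0;0 0 -2 0 0 0 0;0 0 -2 0 0 0 0;0 0 0 0 0 0 0;0 0 0 0 0 0 0")

```text
clock: 12.47
position: [0.5119, 0.034, 0.1955]
ee_rot: [0.001, -0.347, 0.938, 0.0]
wrist_force: [-0.4, -0.3, -1.0]
gripper_width: 0.0003
finger_force: 0.0
```

```bash
python3 d.py; python3 - <<'E'
from h import *
from cell import telemetry
p=np.array(telemetry.state()["position"])
s=snap("side"); c=snap("top")
print("tcp proj",proj(s,p),proj(s,p+[0,0,.02]),proj(s,p+[0,0,.05]))
g=cv2.cvtColor(s["image"],cv2.COLOR_BGR2HSV)
u0=int(proj(s,p)[0])
for r in range(120,206,4):
    print(r," ".join("%3d/%3d"%(g[r,u,2],g[r,u,1]) for u in range(u0-14,u0+22,4)))
# tub edges in top view
t=cv2.cvtColor(c["image"],cv2.COLOR_BGR2HSV); m=cv2.inRange(t,(55,80,25),(88,255,255)); m[:190]=0;m[:,340:]=0
for r in range(230,292,6):
    v=np.nonzero(m[r])[0]; print(r,v.min() if len(v) else None,v.max() if len(v) else None)
E
```

```text
t 12.47 pos [0.5119 0.034  0.1955] phi -139.3 tilt 0.11 F [-0.4 -0.3 -1. ] w 0.0003 g 0 q [ 0.45  0.09 -0.34 -0.   -1.13 -1.31]
tcp proj [337.09640162 177.90497359] [337.24302289 168.22093117] [337.46725598 153.32326182]
120  51/ 20  53/ 29  35/ 51  47/ 16  37/ 34  38/ 40  37/ 41 103/  5  98/  5
124  77/103  54/ 24  34/ 45  47/  5  34/ 38  20/ 13  58/ 22  49/ 21  91/  6
128 113/203  44/ 46  41/ 44  47/ 16  37/ 48  37/ 55  55/ 23  49/ 36  62/  4
132 146/ 24  48/ 48  67/ 30  41/ 44  38/ 40  56/ 27  57/ 45  44/ 35  39/ 39
136 147/ 21 144/ 25  55/ 23  60/ 34  38/ 67  59/ 17  33/ 31  30/ 94  13/157
140 181/ 20 148/ 19  53/ 48  62/ 37  59/ 22  50/ 26  41/ 25  52/ 25 227/ 15
144 184/ 21 145/ 21 138/ 22 121/ 15  36/ 99  37/ 62 235/ 23 225/ 17 219/ 15
148 181/ 17 150/ 22 135/ 28 143/  5  38/ 74  35/ 87 166/226 223/ 17 221/ 16
152 186/ 19 148/ 19 115/ 22 139/ 11  45/ 51  45/ 23 180/184 224/ 17 223/ 17
156 184/ 24 166/ 41 162/110 151/  2  57/ 54  37/ 55 192/169 167/124 200/ 20
160 167/ 20 149/161 225/ 17 148/  3  34/ 53 118/  9 197/ 43 171/ 76 206/ 21
164 216/ 22 219/ 17 218/ 18 224/ 17 224/ 17
[... 224 characters left out ...]
/ 18 197/ 16 197/ 17 197/ 17 223/ 48
180 137/ 19 132/ 23 132/ 21 128/ 18 187/ 16 197/ 17 197/ 16 217/ 11 122/  4
184 201/ 15 198/ 14 196/ 14 198/ 17 194/ 14 194/ 17 213/ 12 117/  7 146/  3
188 198/ 18 198/ 19 196/ 18 195/ 17 197/ 17 212/ 10 121/  2 122/  2  31/ 25
192 132/ 27 199/ 17 195/ 13 196/ 18 213/ 12 123/  4 127/ 10  26/ 29  35/ 44
196 180/ 20 198/ 19 198/ 21 186/ 18 120/ 11 123/  4  29/ 26  32/ 32  53/ 29
200 175/ 47 168/ 64 166/ 77 157/107 151/108 144/119 152/119  53/ 43  47/ 33
204 108/111 105/124 106/125 104/115 103/124 107/122  96/128 106/120 102/115
230 272 309
236 258 311
242 260 314
248 262 316
254 265 319
260 268 321
266 270 324
272 273 322
278 276 308
284 278 294
290 281 282
```

Row 162 against a predicted 178 puts the real fingertips about 33 mm above the reported TCP. That explains the fingers only catching the top edge of the rim, so I'll grasp 33 mm deeper.

apply_moves(plan="0 0 0 0 0 6.5 0.6;0 0 0 0 0 6.5 0.6;0 0 0 0 0 6.5 0.6;0 0 0 0 0 0 0.6;0 0 0 0 0 0 0.6")

```text
clock: 12.98
position: [0.5114, 0.0337, 0.1936]
ee_rot: [-0.001, -0.185, 0.983, -0.0]
wrist_force: [0.2, 0.1, 0.7]
gripper_width: 0.051
finger_force: 0.0
```

```bash
python3 d.py .5344 .0462 .082 -158.8
```

```text
t 12.98 pos [0.5114 0.0337 0.1936] phi -158.6 tilt 0.11 F [0.2 0.1 0.7] w 0.0510 g 0 q [ 0.45  0.09 -0.35 -0.   -1.13 -1.65]
shift cm [-2.62  0.32 11.15] turn 0.2
```

apply_moves(plan="-2.6 0.3 0 0 0 0 0.6;0 0 3 0 0 0 0.6;0 0 3 0 0 0 0.6;0 0 2 0 0 0 0.6;0 0 1.5 0 0 0 0.6;0 0 1 0 0 0 0.6;0 0 0.6 0 0 0 0.6;0 0 0 0 0 0 0.6")

```text
clock: 13.65
position: [0.5345, 0.0459, 0.0824]
ee_rot: [-0.001, -0.184, 0.983, -0.0]
wrist_force: [-0.5, 1.4, -0.4]
gripper_width: 0.0512
finger_force: 0.0
```

apply_moves(plan="0 0 0 0 0 0 0;0 0 0 0 0 0 0;0 0 0 0 0 0 0;0 0 0 0 0 0 0;0 0 0 0 0 0 0;0 0 0 0 0 0 0;0 0 0 0 0 0 0;0 0 0 0 0 0 0")

```text
clock: 14.32
position: [0.5364, 0.0462, 0.0845]
ee_rot: [0.001, -0.184, 0.983, -0.0]
wrist_force: [3.2, -1.9, 6.7]
gripper_width: 0.005
finger_force: 62.1
```

```bash
python3 d.py
```

```text
t 14.32 pos [0.5364 0.0462 0.0845] phi -158.8 tilt 0.14 F [ 3.2 -1.9  6.7] w 0.0050 g 62 q [ 0.45  0.24 -0.44  0.   -0.89 -1.65]
```

The grip reads 5 mm at 62 N, so it holds the wall. Pulling back and swinging the first part.

apply_moves(plan="0.2 0 0 0 0 0 0;0.4 0 0 0 0 0 0;0.5 0 0 0 0 0 0;0.5 0 0 0 0 0 0;0.5 0 0 0 0 0 0;0.4 0 0 0 0 0 0;0 0 0 0 0 0 0")

```text
clock: 14.9
position: [0.5143, 0.0387, 0.0846]
ee_rot: [0.003, -0.184, 0.983, 0.001]
wrist_force: [8.6, 3.2, -0.2]
gripper_width: 0.0052
finger_force: 61.5
```

apply_moves(plan="0 0 0 0 0 -1.5 0;0 0 0 0 0 -2.5 0;0 0 0 0 0 -2.5 0;0 0 0 0 0 -2.5 0;0 0 0 0 0 -2.5 0;0 0 0 0 0 -2.5 0;0 0 0 0 0 -2.5 0;0 0 0 0 0 -2.5 0;0 0 0 0 0 0 0")

```text
clock: 15.65
position: [0.5132, 0.0391, 0.0845]
ee_rot: [0.002, -0.345, 0.939, 0.001]
wrist_force: [0.1, 8.4, 7.1]
gripper_width: 0.0053
finger_force: 62.2
```

```bash
python3 d.py; python3 - <<'E'
from h import *
c=snap("top")
t=cv2.cvtColor(c["image"],cv2.COLOR_BGR2HSV); m=cv2.inRange(t,(55,80,25),(88,255,255)); m[:190]=0;m[:,360:]=0
k=max(cv2.findContours(m,cv2.RETR_EXTERNAL,cv2.CHAIN_APPROX_NONE)[0],key=cv2.contourArea)[:,0]
# lip corners: extremes
a=k[k[:,1].argmax()]; b=k[k[:,0].argmax()]; A,B=plane(c,a,.1),plane(c,b,.1); print(a,b,A.round(3),B.round(3),"len",np.linalg.norm(A-B),"yaw",np.degrees(np.arctan2(-(A-B)[0],(A-B)[1])))
E
```

```text
t 15.65 pos [0.5132 0.0391 0.0845] phi -139.7 tilt 0.24 F [0.1 8.4 7.1] w 0.0053 g 62 q [ 0.46  0.2  -0.49 -0.   -0.87 -1.32]
[311 304] [345 269] [0.333 0.034 0.1  ] [ 0.408 -0.049  0.1  ] len 0.111909932876424 yaw 41.652107491933336
```

apply_moves(plan="0 0 0 0 0 -1.5 0;0 0 0 0 0 -2.5 0;0 0 0 0 0 -2.5 0;0 0 0 0 0 -2.5 0;0 0 0 0 0 -2.5 0;0 0 0 0 0 -2.5 0;0 0 0 0 0 -2.5 0;0 0 0 0 0 -2.5 0;0 0 0 0 0 -2 0")

```text
clock: 16.45
position: [0.5127, 0.0389, 0.0845]
ee_rot: [0.002, -0.51, 0.86, 0.001]
wrist_force: [-2.6, 8.1, 10.1]
gripper_width: 0.0054
finger_force: 65.0
```

apply_moves(plan="0 0 0 0 0 -1.5 0;0 0 0 0 0 -2.5 0;0 0 0 0 0 -2.5 0;0 0 0 0 0 -2.5 0;0 0 0 0 0 -2.5 0;0 0 0 0 0 -2.5 0;0 0 0 0 0 -2.5 0;0 0 0 0 0 -1.5 0;0 0 0 0 0 0 0;0 0 0 0 0 0 0")

```text
clock: 17.28
position: [0.5121, 0.0385, 0.0845]
ee_rot: [0.001, -0.637, 0.771, 0.0]
wrist_force: [-3.9, 7.0, 11.3]
gripper_width: 0.0052
finger_force: 63.6
```

```bash
python3 d.py 0.581 -0.0145 .0845 -100.4; python3 - <<'E'
from h import *
c=snap("top")
t=cv2.cvtColor(c["image"],cv2.COLOR_BGR2HSV); m=cv2.inRange(t,(55,80,25),(88,255,255)); m[:190]=0;m[:,400:]=0
k=max(cv2.findContours(m,cv2.RETR_EXTERNAL,cv2.CHAIN_APPROX_NONE)[0],key=cv2.contourArea)
print(cv2.approxPolyDP(k,3,True)[:,0].tolist())
cv2.imwrite("pics/t6.png",cv2.resize(c["image"][130:330,190:470],None,fx=2.7,fy=2.7,interpolation=cv2.INTER_CUBIC))
E
```

```text
t 17.28 pos [0.5121 0.0385 0.0845] phi -100.8 tilt 0.14 F [-3.9  7.  11.3] w 0.0052 g 64 q [ 0.46  0.2  -0.49 -0.   -0.87 -0.64]
shift cm [ 3.91 -7.77  0.  ] turn -0.4
[[281, 238], [276, 270], [357, 282], [362, 234], [323, 226], [318, 231], [322, 234], [321, 247], [326, 233], [340, 238], [333, 275], [318, 272], [320, 250], [315, 271], [300, 268], [302, 250], [297, 268], [284, 266], [286, 235]]
```

View pics/t6.png

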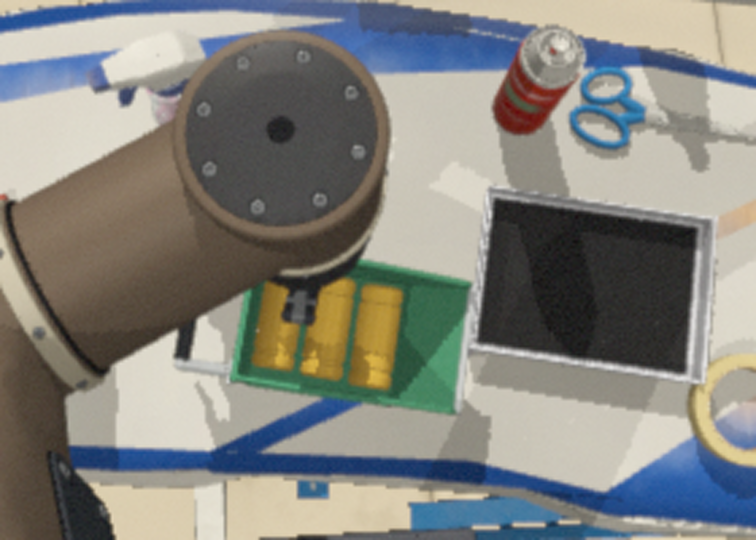

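The tub now points at the tray, with lip corners at crop (460,412) and (470,283) and back-left corner at (232,380). Computing its pose.

```bash
cat > tub.py <<'E'
from h import *
def pose(c,ll,lr,bl):
    A,B,C=plane(c,ll,.104)[:2],plane(c,lr,.104)[:2],plane(c,bl,.15)[:2]
    print("lip",A.round(4),B.round(4),"bl",C.round(4),"lens",np.linalg.norm(A-B).round(4),np.linalg.norm(C-A).round(4))
    y1=np.degrees(np.arctan2(-(A-B)[0],(A-B)[1])); d=C-A; y2=np.degrees(np.arctan2(d[1],d[0]))
    a=np.radians((y1+y2)/2 if abs(y1-y2)<4 else y2); x=np.array([np.cos(a),np.sin(a)]); y=np.array([-x[1],x[0]])
    o1=(A+B)/2+.122*x; o2=C-.07*x-.058*y
    print("yaw lip %.1f side %.1f"%(y1,y2),"o",o1.round(4),o2.round(4))
    o=(o1+o2)/2
    T=np.array([.4861,-.2308]); ta=np.radians(79.6); tx=np.array([np.cos(ta),np.sin(ta)]); ty=np.array([-tx[1],tx[0]])
    print("in tray frame",((o-T)@tx).round(4),((o-T)@ty).round(4))
E
python3 - <<'E'
from tub import *
c=snap("top"); pose(c,(360.4,282.6),(364,234.8),(275.9,270.7))
E
```

```text
lip [ 0.3748 -0.0823] [ 0.4846 -0.0996] bl [0.412  0.1069] lens 0.1112 0.1928
yaw lip 81.0 side 78.9 o [0.451  0.0292] [0.4569 0.0278]
in tray frame 0.2492 0.0784
```

apply_moves(plan="0.1 -0.3 0 0 0 0 0;0.25 -0.5 0 0 0 0 0;0.25 -0.5 0 0 0 0 0;0.25 -0.5 0 0 0 0 0;0.25 -0.5 0 0 0 0 0;0.25 -0.5 0 0 0 0 0;0.25 -0.5 0 0 0 0 0;0.25 -0.5 0 0 0 0 0;0.25 -0.5 0 0 0 0 0;0.25 -0.5 0 0 0 0 0")

```text
clock: 18.22
position: [0.5508, 0.0066, 0.0845]
ee_rot: [-0.002, -0.637, 0.771, 0.003]
wrist_force: [-18.7, 14.7, 26.8]
gripper_width: 0.0055
finger_force: 75.2
```

apply_moves(plan="0.25 -0.5 0 0 0 0 0;0.25 -0.5 0 0 0 0 0;0.25 -0.5 0 0 0 0 0;0.25 -0.5 0 0 0 0 0;0.25 -0.5 0 0 0 0 0;0.2 -0.3 0 0 0 0 0;0.1 -0.2 0 0 0 0 0;0 0 0 0 0 0 0;0 0 0 0 0 0 0")

```text
clock: 18.97
position: [0.5771, -0.0145, 0.0845]
ee_rot: [-0.002, -0.637, 0.771, 0.003]
wrist_force: [-16.7, 12.3, 25.8]
gripper_width: 0.0052
finger_force: 71.8
```

```bash
python3 d.py 0.581 -0.0145 .0845 -100.4; python3 - <<'E'
from tub import *
c=snap("top","t7.png")
t=cv2.cvtColor(c["image"],cv2.COLOR_BGR2HSV); m=cv2.inRange(t,(55,80,25),(88,255,255)); m[:180]=0;m[:,410:]=0
k=max(cv2.findContours(m,cv2.RETR_EXTERNAL,cv2.CHAIN_APPROX_NONE)[0],key=cv2.contourArea)
print(cv2.approxPolyDP(k,3,True)[:,0].tolist())
E
```

```text
t 18.97 pos [ 0.5771 -0.0145  0.0845] phi -100.9 tilt 0.37 F [-16.7  12.3  25.8] w 0.0052 g 72 q [ 0.31  0.3  -0.35 -0.   -0.93 -0.5 ]
shift cm [-0.08 -0.38  0.  ] turn -0.5
[[306, 191], [300, 245], [377, 254], [383, 206], [343, 196], [331, 201], [341, 206], [341, 215], [348, 206], [359, 211], [353, 247], [337, 243], [340, 224], [336, 243], [321, 241], [323, 218], [319, 238], [304, 239], [307, 203], [319, 201]]
```

```bash
python3 - <<'E'
from tub import *
c=snap("top"); pose(c,(380.2,254.6),(385.3,206.7),(300,245.5))
E
```

```text
lip [ 0.4361 -0.1338] [ 0.5493 -0.1565] bl [0.4643 0.0512] lens 0.1155 0.1872
yaw lip 78.7 side 81.3 o [ 0.5138 -0.025 ] [ 0.5092 -0.0278]
in tray frame 0.2057 0.0119
```

apply_moves(plan="0 -0.4 -0.05 0 0 0 0;-0.1 -0.4 -0.1 0 0 0 0;-0.1 -0.4 -0.1 0 0 0 0;-0.1 -0.2 0 0 0 0 0;0 0 0 0 0 0 0;0 0 0 0 0 0 0.6;0 0 0 0 0 0 0.6;0 0 0 0 0 0 0.6;0 0 0 0 0 0 0.6;0 0 0 0 0 0 0.6")

```text
clock: 19.9
position: [0.5956, -0.0154, 0.086]
ee_rot: [0.0, -0.637, 0.771, 0.0]
wrist_force: [0.5, -0.0, -0.4]
gripper_width: 0.0513
finger_force: 0.0
```

apply_moves(plan="0 0 -1 0 0 0 0.6;0 0 -3 0 0 0 0.6;0 0 -4 0 0 0 0.6;0 0 -4 0 0 0 0.6;0 0 -4 0 0 0 0.6;-4 0 0 0 0 0 0.5;-4 0 0 0 0 0 0.5;-4 0 0 0 0 0 0.5;0 0 0 0 0 0 0.5;0 0 0 0 0 0 0.5")

```text
clock: 20.73
position: [0.6181, 0.1043, 0.2464]
ee_rot: [0.0, -0.638, 0.77, 0.0]
wrist_force: [-0.8, -0.5, 0.3]
gripper_width: 0.0427
finger_force: 0.0
```

```bash
python3 d.py; python3 - <<'E'
from tub import *
c=snap("top"); cv2.imwrite("pics/t8.png",cv2.resize(c["image"][130:290,230:480],None,fx=3.2,fy=3.2,interpolation=cv2.INTER_CUBIC))
t=cv2.cvtColor(c["image"],cv2.COLOR_BGR2HSV); m=cv2.inRange(t,(55,80,25),(88,255,255)); m[:180]=0;m[:,410:]=0
k=max(cv2.findContours(m,cv2.RETR_EXTERNAL,cv2.CHAIN_APPROX_NONE)[0],key=cv2.contourArea)
print(cv2.approxPolyDP(k,3,True)[:,0].tolist())
E
```

```text
t 20.73 pos [0.6181 0.1043 0.2464] phi -100.7 tilt 0.00 F [-0.8 -0.5  0.3] w 0.0427 g 0 q [ 0.48  0.25 -0.03 -0.   -1.29 -0.66]
[[306, 187], [299, 232], [303, 240], [378, 247], [383, 200]]
```

View pics/t8.png

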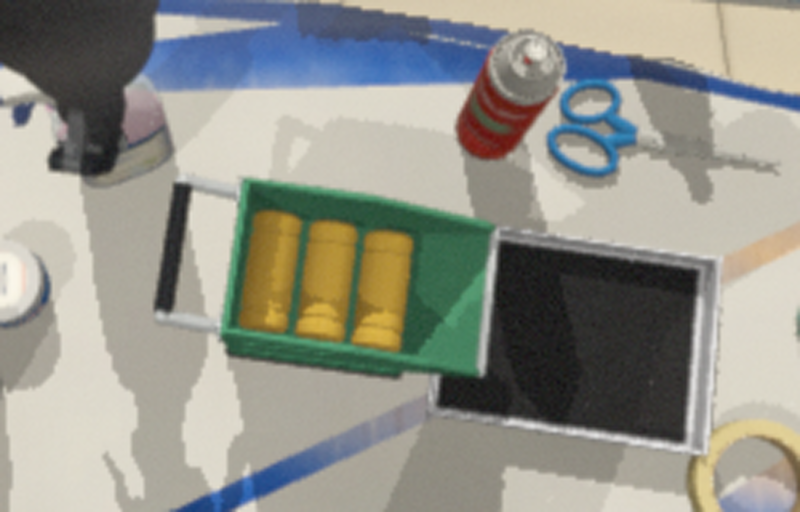

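```bash
python3 - <<'E'
from tub import *
c=snap("top"); pose(c,(379.4,246.6),(384.7,201.9),(300,236.3))
f=lambda u,v,z: plane(c,(230+u/3.2,130+v/3.2),z)
br=f(245,183,.15);bl=f(224,340,.15); h1=f(182,182,.145);h2=f(163,312,.145)
print(bl,br,"h",h1,h2,(h1+h2)/2, np.degrees(np.arctan2(-(h2-h1)[0],(h2-h1)[1])),np.degrees(np.arctan2(-(bl-br)[0],(bl-br)[1])))
print("tray",f(722,258,.03),f(706,452,.03),f(430,412,.026))
print("spray base corner front", f(95,185,0), f(172,150,0))
s=snap("side"); g=cv2.cvtColor(s["image"],cv2.COLOR_BGR2HSV); m=cv2.inRange(g,(60,80,25),(88,255,255)); m[:150]=0; m[:,:230]=0
k=max(cv2.findContours(m,cv2.RETR_EXTERNAL,cv2.CHAIN_APPROX_NONE)[0],key=cv2.contourArea)
print(cv2.approxPolyDP(k,2.5,True)[:,0].tolist())
E
```

```text
lip [ 0.4548 -0.1336] [ 0.5611 -0.1561] bl [0.4848 0.0503] lens 0.1087 0.1863
yaw lip 78.0 side 80.7 o [ 0.5304 -0.025 ] [ 0.5289 -0.0292]
in tray frame 0.2082 -0.0061
[0.48491197 0.05026921 0.15      ] [0.59727368 0.02985322 0.15      ] h [0.60180608 0.07561541 0.145     ] [0.50773173 0.09281553 0.145     ] [0.5547689  0.08421547 0.145     ] 79.63874587374225 79.70177273723924
tray [ 0.54129526 -0.35324429  0.03      ] [ 0.38775285 -0.32006248  0.03      ] [ 0.43124514 -0.10577964  0.026     ]
spray base corner front [0.63872623 0.16036256 0.        ] [0.66584406 0.09364478 0.        ]
[[313, 177], [294, 197], [301, 198], [304, 206], [337, 213], [338, 207], [348, 209], [348, 226], [340, 226], [336, 220], [302, 213], [301, 216], [295, 215], [296, 252], [344, 266], [369, 234], [369, 218], [378, 186], [356, 188], [336, 184], [330, 176]]
```

The tub stands square at yaw 79.7°, in the tray frame at x 0.209, y -0.007, with its handle free at about (0.553,0.084). Taking the handle afresh.

```bash
python3 d.py .553 .084 .23 -10.3
```

```text
t 20.88 pos [0.6179 0.1018 0.2465] phi -100.8 tilt 0.01 F [ 0.6 -0.9  0.3] w 0.0431 g 0 q [ 0.47  0.25 -0.03  0.   -1.29 -0.66]
shift cm [2.97 6.04 1.65] turn -90.5
```

apply_moves(plan="1.5 3 0 0 0 0 0.4;1.5 3 0 0 0 0 0.4;0 0 0 0 0 -7 0.4;0 0 0 0 0 -7 0.4;0 0 0 0 0 -7 0.4;0 0 0 0 0 -7 0.4;0 0 0 0 0 -7 0.4;0 0 0 0 0 -7 0.4;0 0 0 0 0 -7 0.4;0 0 0 0 0 -7 0.4")

```text
clock: 21.72
position: [0.5533, 0.0828, 0.2465]
ee_rot: [-0.0, 0.925, -0.379, 0.0]
wrist_force: [0.2, -0.1, -0.4]
gripper_width: 0.0339
finger_force: 0.0
```

apply_moves(plan="0 0 0 0 0 -7 0.4;0 0 0 0 0 -7 0.4;0 0 0 0 0 -7 0.4;0 0 0 0 0 -7 0.4;0 0 0 0 0 -6.5 0.4;0 0 0 0 0 0 0.4;0 0 0 0 0 0 0.4")

```text
clock: 22.3
position: [0.5534, 0.0831, 0.2464]
ee_rot: [-0.0, 0.996, -0.092, 0.0]
wrist_force: [-0.2, 0.8, -0.3]
gripper_width: 0.0341
finger_force: 0.0
```

```bash
python3 d.py .553 .084 .097 -10.3
```

```text
t 22.30 pos [0.5534 0.0831 0.2464] phi -10.6 tilt 0.03 F [-0.2  0.8 -0.3] w 0.0341 g 0 q [ 0.5   0.14 -0.17  0.   -1.26  0.89]
shift cm [-0.06 -0.07 14.94] turn -0.3
```

apply_moves(plan="0 0 3.5 0 0 0 0.4;0 0 3.5 0 0 0 0.4;0 0 2.5 0 0 0 0.4;0 0 1.5 0 0 0 0.4;0 0 1 0 0 0 0.4;0 0 0.5 0 0 0 0.4;0 0 0.5 0 0 0 0.4;0 0 0.5 0 0 0 0.4;0 0 0 0 0 0 0.4")

```text
clock: 23.05
position: [0.5535, 0.0841, 0.1109]
ee_rot: [-0.0, 0.996, -0.09, 0.0]
wrist_force: [0.1, -0.2, -1.0]
gripper_width: 0.0341
finger_force: 0.0
```

```bash
python3 d.py .553 .084 .097 -10.3
```

```text
t 23.05 pos [0.5535 0.0841 0.1109] phi -10.4 tilt 0.01 F [ 0.1 -0.2 -1. ] w 0.0341 g 0 q [ 0.5   0.24 -0.36 -0.   -0.96  0.89]
shift cm [-0.05  0.02  1.39] turn -0.1
```

apply_moves(plan="0 0 0.5 0 0 0 0.4;0 0 0.5 0 0 0 0.4;0 0 0.4 0 0 0 0.4;0 0 0 0 0 0 0.4;0 0 0 0 0 0 0;0 0 0 0 0 0 0;0 0 0 0 0 0 0;0 0 0 0 0 0 0;0 0 0 0 0 0 0;0 0 0 0 0 0 0")

```text
clock: 23.88
position: [0.5539, 0.0847, 0.0973]
ee_rot: [-0.0, 0.996, -0.09, 0.0]
wrist_force: [1.3, 4.9, -0.6]
gripper_width: 0.0118
finger_force: 58.5
```

```bash
python3 d.py
```

```text
t 23.88 pos [0.5539 0.0847 0.0973] phi -10.3 tilt 0.08 F [ 1.3  4.9 -0.6] w 0.0118 g 59 q [ 0.5   0.26 -0.38 -0.   -0.93  0.89]
```

The bar is gripped (12 mm reading, 59 N). Next is the arc about the heel, worked out in tool axes: forward is +y, up is -z.

```bash
python3 - <<'E'
import numpy as np
r=np.hypot(.182,.145);a=np.arctan2(.145,.182)
th=np.radians(np.arange(0,53,2)); f=r*(np.cos(a)-np.cos(a+th))*100; u=r*(np.sin(a+th)-np.sin(a))*100
for i in range(1,len(th)): print(i*2,"%.2f %.2f"%(f[i]-f[i-1],-(u[i]-u[i-1])), "cum %.2f %.2f"%(f[i],u[i]))
E
```

```text
2 0.52 -0.63 cum 0.52 0.63
4 0.54 -0.61 cum 1.06 1.23
6 0.56 -0.59 cum 1.62 1.82
8 0.58 -0.57 cum 2.20 2.39
10 0.60 -0.55 cum 2.79 2.94
12 0.62 -0.53 cum 3.41 3.47
14 0.64 -0.51 cum 4.05 3.97
16 0.65 -0.48 cum 4.70 4.45
18 0.67 -0.46 cum 5.37 4.91
20 0.69 -0.44 cum 6.06 5.35
22 0.70 -0.41 cum 6.76 5.76
24 0.71 -0.39 cum 7.47 6.15
26 0.73 -0.36 cum 8.20 6.51
28 0.74 -0.34 cum 8.94 6.85
30 0.75 -0.31 cum 9.69 7.16
32 0.76 -0.28 cum 10.45 7.44
34 0.77 -0.26 cum 11.22 7.70
36 0.78 -0.23 cum 12.00 7.93
38 0.79 -0.20 cum 12.79 8.13
40 0.79 -0.18 cum 13.58 8.31
42 0.80 -0.15 cum 14.38 8.45
44 0.80 -0.12 cum 15.18 8.57
46 0.81 -0.09 cum 15.99 8.66
48 0.81 -0.06 cum 16.80 8.73
50 0.81 -0.03 cum 17.61 8.76
52 0.81 -0.01 cum 18.42 8.77
```

apply_moves(plan="0 0.26 -0.32 0 0 0 0;0 0.26 -0.31 0 0 0 0;0 0.54 -0.61 0 0 0 0;0 0.56 -0.59 0 0 0 0;0 0.58 -0.57 0 0 0 0;0 0.6 -0.55 0 0 0 0;0 0.62 -0.53 0 0 0 0;0 0.64 -0.51 0 0 0 0;0 0.65 -0.48 0 0 0 0;0 0.67 -0.46 0 0 0 0")

```text
clock: 24.72
position: [0.5442, 0.0323, 0.1469]
ee_rot: [-0.001, 0.996, -0.09, 0.001]
wrist_force: [-0.7, 7.2, 0.8]
gripper_width: 0.0119
finger_force: 58.5
```

```bash
cat > chk.py <<'E'
from h import *
s=snap("side"); g=cv2.cvtColor(s["image"],cv2.COLOR_BGR2HSV); m=cv2.inRange(g,(60,80,25),(88,255,255)); m[:150]=0; m[:,:230]=0; m[:190,350:375]=0
k=max(cv2.findContours(m,cv2.RETR_EXTERNAL,cv2.CHAIN_APPROX_NONE)[0],key=cv2.contourArea)
print("side",cv2.approxPolyDP(k,2.5,True)[:,0].tolist())
c=snap("top"); t=cv2.cvtColor(c["image"],cv2.COLOR_BGR2HSV)
def show(n,m):
    for k in cv2.findContours(m,cv2.RETR_EXTERNAL,cv2.CHAIN_APPROX_SIMPLE)[0]:
        if cv2.contourArea(k)>40: print(n,cv2.contourArea(k),cv2.boundingRect(k))
m=cv2.inRange(t,(55,80,25),(88,255,255)); m[:170]=0; show("green",m)
m=cv2.inRange(t,(18,170,60),(30,255,255)); m[:170]=0;m[:,460:]=0; show("brass",m)
m=cv2.inRange(t,(0,150,60),(6,255,255)); m[:120]=0;m[:,:330]=0; m[200:]=0; show("red",m)
E
python3 d.py; python3 chk.py
```

```text
t 24.72 pos [0.5442 0.0323 0.1469] phi -10.3 tilt 0.15 F [-0.7  7.2  0.8] w 0.0119 g 59 q [ 0.42  0.18 -0.35 -0.   -1.03  0.97]
side [[303, 190], [298, 234], [345, 246], [369, 234], [372, 213], [382, 193], [375, 179], [375, 189], [358, 190], [355, 201], [345, 198], [346, 188], [340, 184], [327, 182], [318, 187], [312, 179], [311, 190]]
green 264.0 (501, 213, 28, 23)
green 1892.0 (305, 186, 90, 64)
brass 1337.5 (328, 198, 47, 43)
red 195.0 (374, 153, 25, 26)
```

It's tilting as planned, with the back edge raised about 20 px. Continuing.

apply_moves(plan="0 0.69 -0.44 0 0 0 0;0 0.7 -0.41 0 0 0 0;0 0.71 -0.39 0 0 0 0;0 0.73 -0.36 0 0 0 0;0 0.74 -0.34 0 0 0 0;0 0.75 -0.31 0 0 0 0;0 0.76 -0.28 0 0 0 0;0 0.38 -0.13 0 0 0 0;0 0.39 -0.13 0 0 0 0;0 0 0 0 0 0 0")

```text
clock: 25.65
position: [0.5342, -0.0262, 0.1763]
ee_rot: [-0.001, 0.996, -0.09, 0.002]
wrist_force: [-2.9, 5.6, 11.9]
gripper_width: 0.0117
finger_force: 63.1
```

```bash
python3 d.py; python3 chk.py
```

```text
t 25.65 pos [ 0.5342 -0.0262  0.1763] phi -10.3 tilt 0.18 F [-2.9  5.6 11.9] w 0.0117 g 63 q [ 0.32  0.14 -0.33  0.   -1.1   1.07]
side [[317, 153], [323, 155], [318, 173], [312, 172], [302, 215], [369, 233], [373, 217], [384, 200], [385, 192], [378, 169], [375, 167], [374, 190], [350, 190], [349, 159], [327, 160], [325, 154]]
green 261.5 (501, 213, 28, 23)
green 1068.5 (313, 208, 86, 44)
green 213.5 (370, 193, 31, 16)
brass 1191.0 (352, 204, 43, 40)
red 62.5 (384, 162, 16, 17)
```

apply_moves(plan="0 0.39 -0.15 0 0 0 0;0 0.39 -0.15 0 0 0 0;0 0.39 -0.12 0 0 0 0;0 0.4 -0.11 0 0 0 0;0 0.4 -0.1 0 0 0 0;0 0.4 -0.09 0 0 0 0;0 0.4 -0.08 0 0 0 0;0 0.4 -0.07 0 0 0 0;0 0.4 -0.06 0 0 0 0;0 0.4 -0.06 0 0 0 0")

```text
clock: 26.58
position: [0.5265, -0.0656, 0.1852]
ee_rot: [0.0, 0.996, -0.09, 0.001]
wrist_force: [-1.4, 3.1, 7.5]
gripper_width: 0.0119
finger_force: 63.1
```

```bash
python3 d.py; python3 chk.py
```

```text
t 26.58 pos [ 0.5265 -0.0656  0.1852] phi -10.3 tilt 0.08 F [-1.4  3.1  7.5] w 0.0119 g 63 q [ 0.25  0.13 -0.32  0.   -1.12  1.14]
side [[330, 150], [326, 163], [317, 163], [305, 204], [353, 214], [370, 231], [375, 214], [384, 204], [382, 175], [385, 174], [375, 156], [375, 189], [350, 190], [349, 150]]
green 262.0 (501, 213, 27, 23)
green 2166.5 (320, 203, 84, 50)
brass 1400.0 (406, 213, 46, 42)
```

Brass is now at columns 406–452, in the tray. I'll lean a little further, hold, and count.

apply_moves(plan="0 0.4 -0.06 0 0 0 0;0 0.4 -0.05 0 0 0 0;0 0.4 -0.05 0 0 0 0;0 0.4 -0.04 0 0 0 0;0 0 0 0 0 0 0;0 0 0 0 0 0 0;0 0 0 0 0 0 0;0 0 0 0 0 0 0")

```text
clock: 27.35
position: [0.5236, -0.0816, 0.1872]
ee_rot: [0.0, 0.996, -0.09, 0.001]
wrist_force: [-1.9, 1.7, 8.2]
gripper_width: 0.0115
finger_force: 62.4
```

```bash
cat > br.py <<'E'
from h import *
c=snap("top"); t=cv2.cvtColor(c["image"],cv2.COLOR_BGR2HSV)
m=cv2.inRange(t,(15,120,40),(32,255,255)); m[:180]=0; m[265:]=0; m[:,458:]=0; m[:,:240]=0
print("cols",[(u,int((m[:,u]>0).sum()),int(t[:,u,2][m[:,u]>0].mean())) for u in range(240,458,2) if (m[:,u]>0).sum()>3])
k=max(cv2.findContours(m,cv2.RETR_EXTERNAL,cv2.CHAIN_APPROX_NONE)[0],key=cv2.contourArea)
b=cv2.boxPoints(cv2.minAreaRect(k)); P=[plane(c,p,.023) for p in b]; print(b.round(0).tolist(),[round(float(np.linalg.norm(P[i]-P[(i+1)%4])),4) for i in range(4)],np.mean(P,0).round(3))
E
python3 d.py; python3 br.py; python3 chk.py
```

```text
t 27.35 pos [ 0.5236 -0.0816  0.1872] phi -10.3 tilt 0.08 F [-1.9  1.7  8.2] w 0.0115 g 62 q [ 0.22  0.13 -0.32  0.   -1.12  1.17]
cols [(406, 17, 89), (408, 34, 132), (410, 37, 178), (412, 38, 190), (414, 38, 198), (416, 38, 199), (418, 37, 199), (420, 37, 175), (422, 38, 158), (424, 37, 174), (426, 37, 188), (428, 38, 196), (430, 38, 202), (432, 38, 200), (434, 38, 187), (436, 38, 165), (438, 37, 168), (440, 37, 185), (442, 38, 191), (444, 37, 201), (446, 37, 205), (448, 36, 202), (450, 26, 187)]
[[402.0, 248.0], [409.0, 211.0], [455.0, 218.0], [449.0, 256.0]] [0.1004, 0.1217, 0.1002, 0.1192] [ 0.487 -0.278  0.023]
side [[332, 150], [328, 161], [319, 162], [308, 200], [356, 210], [370, 230], [375, 216], [385, 205], [384, 174], [377, 154], [375, 189], [350, 190], [349, 150]]
green 264.0 (501, 213, 27, 23)
green 1921.0 (323, 210, 78, 43)
brass 1374.0 (406, 213, 46, 42)
```

Two brightness dips (columns 422 and 436) across a 0.12 m width show three bars side by side in the tray. I'll retrace the arc gently.

apply_moves(plan="0 -0.4 0.04 0 0 0 0;0 -0.4 0.05 0 0 0 0;0 -0.4 0.05 0 0 0 0;0 -0.4 0.06 0 0 0 0;0 -0.4 0.06 0 0 0 0;0 -0.4 0.06 0 0 0 0;0 -0.4 0.07 0 0 0 0;0 -0.4 0.08 0 0 0 0;0 -0.4 0.09 0 0 0 0;0 -0.4 0.1 0 0 0 0")

```text
clock: 28.33
position: [0.5308, -0.0423, 0.1807]
ee_rot: [0.001, 0.996, -0.09, 0.001]
wrist_force: [-1.2, 1.0, 9.2]
gripper_width: 0.0116
finger_force: 63.4
```

apply_moves(plan="0 -0.4 0.11 0 0 0 0;0 -0.39 0.12 0 0 0 0;0 -0.39 0.15 0 0 0 0;0 -0.39 0.15 0 0 0 0;0 -0.39 0.13 0 0 0 0;0 -0.38 0.13 0 0 0 0;0 -0.76 0.28 0 0 0 0;0 -0.75 0.31 0 0 0 0;0 -0.74 0.34 0 0 0 0;0 -0.73 0.36 0 0 0 0")

```text
clock: 29.17
position: [0.5405, 0.0108, 0.1592]
ee_rot: [0.0, 0.996, -0.09, 0.001]
wrist_force: [-0.5, 4.4, 4.2]
gripper_width: 0.0112
finger_force: 65.6
```

apply_moves(plan="0 -0.71 0.39 0 0 0 0;0 -0.7 0.41 0 0 0 0;0 -0.69 0.44 0 0 0 0;0 -0.67 0.46 0 0 0 0;0 -0.65 0.48 0 0 0 0;0 -0.64 0.51 0 0 0 0;0 -0.62 0.53 0 0 0 0;0 -0.6 0.55 0 0 0 0;0 -0.58 0.57 0 0 0 0;0 0 0 0 0 0 0")

```text
clock: 30.0
position: [0.5504, 0.0695, 0.1137]
ee_rot: [-0.0, 0.996, -0.09, -0.001]
wrist_force: [1.2, 4.9, 0.6]
gripper_width: 0.0114
finger_force: 66.9
```

```bash
python3 d.py .5539 .0847 .0973; python3 chk.py
```

```text
t 30.00 pos [0.5504 0.0695 0.1137] phi -10.3 tilt 0.07 F [1.2 4.9 0.6] w 0.0114 g 67 q [ 0.48  0.23 -0.37 -0.   -0.97  0.91]
shift cm [ 0.08 -1.56  1.64] turn None
side [[329, 175], [324, 180], [322, 198], [339, 202], [342, 198], [351, 199], [351, 217], [341, 217], [340, 209], [320, 205], [315, 211], [297, 207], [297, 247], [347, 259], [369, 234], [370, 216], [379, 186], [375, 185], [374, 190], [350, 190], [348, 186], [336, 184], [334, 177]]
green 262.0 (501, 213, 27, 23)
green 3887.0 (303, 186, 85, 63)
brass 1408.0 (406, 213, 45, 42)
red 190.5 (374, 154, 26, 25)
```

Almost down (about 6° left). Setting it down slowly.

apply_moves(plan="0 -0.28 0.29 0 0 0 0;0 -0.28 0.3 0 0 0 0;0 -0.27 0.3 0 0 0 0;0 -0.27 0.31 0 0 0 0;0 -0.26 0.21 0 0 0 0;0 -0.2 0.15 0 0 0 0;0 0 0 0 0 0 0;0 0 0.05 0 0 0 0;0 0 0.05 0 0 0 0;0 0 0 0 0 0 0")

```text
clock: 30.93
position: [0.5526, 0.0829, 0.0982]
ee_rot: [0.0, 0.996, -0.09, -0.001]
wrist_force: [-0.7, -3.1, -6.2]
gripper_width: 0.0113
finger_force: 67.0
```

```bash
python3 d.py .5539 .0847 .0973; python3 chk.py
```

```text
t 30.93 pos [0.5526 0.0829 0.0982] phi -10.4 tilt 0.10 F [-0.7 -3.1 -6.2] w 0.0113 g 67 q [ 0.5   0.26 -0.38 -0.   -0.94  0.89]
shift cm [ 0.1  -0.2   0.09] turn None
side [[328, 176], [319, 197], [319, 207], [335, 212], [339, 206], [348, 207], [349, 224], [341, 225], [337, 219], [321, 216], [306, 221], [296, 214], [297, 252], [346, 265], [369, 234], [369, 216], [378, 186], [374, 190], [350, 190], [349, 186], [336, 184], [333, 177]]
green 263.0 (501, 213, 27, 23)
green 3938.5 (301, 186, 83, 62)
brass 1388.5 (406, 213, 45, 42)
red 194.5 (374, 153, 25, 26)
```

apply_moves(plan="0 -0.05 0.1 0 0 0 0;0 -0.05 0.05 0 0 0 0;0 -0.05 0.05 0 0 0 0;0 0 0 0 0 0 0;0 0 0 0 0 0 0")

```text
clock: 31.45
position: [0.5535, 0.0849, 0.0966]
ee_rot: [0.0, 0.996, -0.09, -0.0]
wrist_force: [-0.5, -3.2, -6.6]
gripper_width: 0.0118
finger_force: 67.3
```

```bash
python3 d.py .5539 .0847 .0973
```

```text
t 31.45 pos [0.5535 0.0849 0.0966] phi -10.3 tilt 0.02 F [-0.5 -3.2 -6.6] w 0.0118 g 67 q [ 0.5   0.26 -0.38 -0.   -0.93  0.89]
shift cm [ 0.04  0.02 -0.07] turn None
```

apply_moves(plan="0 0 0.1 0 0 0 0;0 0 0.1 0 0 0 0;0 0 0 0 0 0 0;0 0 0 0 0 0 0")

```text
clock: 31.78
position: [0.5546, 0.0852, 0.0965]
ee_rot: [-0.0, 0.996, -0.09, 0.001]
wrist_force: [-4.1, -4.7, 7.3]
gripper_width: 0.0117
finger_force: 68.8
```

```bash
python3 d.py; python3 chk.py | head -1
```

```text
t 31.78 pos [0.5546 0.0852 0.0965] phi -10.3 tilt 0.14 F [-4.1 -4.7  7.3] w 0.0117 g 69 q [ 0.5   0.26 -0.38  0.   -0.93  0.89]
side [[326, 176], [324, 190], [317, 198], [318, 209], [337, 213], [338, 207], [348, 209], [348, 226], [318, 217], [310, 223], [304, 222], [295, 215], [296, 253], [345, 266], [369, 234], [369, 218], [378, 186], [374, 190], [350, 190], [348, 186], [334, 183], [333, 177]]
```

The tub stands again and its outline matches the one before pouring. Releasing and withdrawing.

apply_moves(plan="0 0 -0.1 0 0 0 0;0 0 0 0 0 0 0.2;0 0 0 0 0 0 0.4;0 0 0 0 0 0 0.4;0 0 0 0 0 0 0.4;0 0 -0.5 0 0 0 0.4;0 0 -2 0 0 0 0.4;0 0 -4 0 0 0 0.4;0 0 -4 0 0 0 0.4;0 0 -4 0 0 0 0.4")

```text
clock: 32.72
position: [0.5534, 0.0848, 0.2428]
ee_rot: [0.0, 0.996, -0.09, -0.0]
wrist_force: [1.4, 0.4, -0.5]
gripper_width: 0.0343
finger_force: 0.0
```

apply_moves(plan="0 0 -3 0 0 0 0.4;0 0 -3 0 0 0 0.4;-3 0 0 0 0 0 0.4;-3 0 0 0 0 0 0.4;0 -4 0 0 0 0 0.4;0 -4 0 0 0 0 0.4;0 -4 0 0 0 0 0.4;0 0 0 0 0 0 0.4;0 0 0 0 0 0 0.4;0 0 0 0 0 0 0.4")

```text
clock: 33.55
position: [0.516, 0.214, 0.3007]
ee_rot: [0.0, 0.996, -0.09, -0.0]
wrist_force: [-0.2, -0.4, 1.6]
gripper_width: 0.0337
finger_force: 0.0
```

```bash
python3 d.py; python3 chk.py; python3 br.py | tail -1; python3 - <<'E'
from tub import *
c=snap("top")
t=cv2.cvtColor(c["image"],cv2.COLOR_BGR2HSV); m=cv2.inRange(t,(55,80,25),(88,255,255)); m[:180]=0;m[:,410:]=0
k=max(cv2.findContours(m,cv2.RETR_EXTERNAL,cv2.CHAIN_APPROX_NONE)[0],key=cv2.contourArea)
print(cv2.approxPolyDP(k,3,True)[:,0].tolist())
a=cv2.imread("pics/top1.png"); b=c["image"]
for n,(x0,y0,x1,y1) in dict(spray=(222,138,290,175),red=(370,135,408,182),cone=(195,232,232,265)).items():
    print(n,np.abs(a[y0:y1,x0:x1].astype(int)-b[y0:y1,x0:x1]).mean(),cv2.phaseCorrelate(*[np.float32(cv2.cvtColor(i[y0:y1,x0:x1],6)) for i in(a,b)]))
a=cv2.imread("pics/side1.png"); b=snap("side")["image"]
for n,(x0,y0,x1,y1) in dict(spray=(225,160,268,295),red=(278,130,308,195),cone=(303,280,350,365)).items():
    print(n,np.abs(a[y0:y1,x0:x1].astype(int)-b[y0:y1,x0:x1]).mean(),cv2.phaseCorrelate(*[np.float32(cv2.cvtColor(i[y0:y1,x0:x1],6)) for i in(a,b)]))
E
```

```text
t 33.55 pos [0.516  0.214  0.3007] phi -10.3 tilt 0.02 F [-0.2 -0.4  1.6] w 0.0337 g 0 q [ 0.74  0.12 -0.08  0.   -1.38  0.65]
side [[314, 177], [294, 197], [301, 198], [303, 206], [337, 213], [338, 207], [349, 210], [349, 224], [343, 227], [336, 223], [337, 220], [295, 215], [296, 253], [347, 265], [368, 236], [369, 218], [378, 187], [375, 186], [374, 190], [350, 190], [348, 186], [335, 184], [332, 177]]
green 262.0 (501, 213, 27, 23)
green 4047.5 (299, 186, 85, 62)
brass 1413.0 (406, 213, 45, 42)
red 191.5 (374, 154, 26, 25)
[[404.0, 250.0], [408.0, 211.0], [454.0, 217.0], [449.0, 255.0]] [0.103, 0.1189, 0.1028, 0.1164] [ 0.488 -0.278  0.023]
[[306, 186], [299, 231], [303, 240], [378, 247], [383, 200]]
spray 8.526099629040806 ((-0.008408908581216679, -0.038908944722358285), 1.0005438091440333)
red 8.13699141470698 ((-0.07442779455127635, -0.0072335834912351515), 0.9677428399523099)
cone 14.92983892983893 ((0.01155594620082212, -0.05515883608854821), 0.9661718113554849)
spray 4.381510192362906 ((0.49321695175485303, 0.5044388620971887), 0.9696812795317222)
red 14.528034188034187 ((-0.020615179280245144, -0.09594531799238126), 0.7864781588315963)
cone 22.62569879015436 ((-0.11856901525445096, 0.13370637266903174), 0.5772624565495386)
```

The tub is back at the same pixels, the weights are in the tray, and the spray bottle, red can and cone haven't moved. Handing in.

```bash
python3 -c "
from cell import bot
print(bot.hand_in())"
```

```text
the job is handed in; nothing more can be done
None
```

The job is handed in after about 34 s of robot time, with no verdict shown: the starch can stands on the board, the tub is square to the tray with all three weights poured in and is back upright where it was, and the spray bottle, red can and cone show no movement in the pictures.

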